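# Weigh the jar of ballast shot on the sprung hook

### The job

Hang the jar with the wire bail on the hook of the spring balance, letting the hook take the weight slowly and gently so that it neither jolts, bounces nor gets pulled down to its stop. Let go only once the hook carries the whole weight, wait until the hook has come to rest with the jar hanging free, and only then press the button on the readout box to take the reading; leave the jar hanging and disturb nothing else on the bench.

Things in the scene. Friction and masses are not known exactly. Their poses are not given: they have to be found in the camera images.
- jar_grip (a point): Centre of the jar's wooden grip: an upright block 14 x 14 mm, 60 mm tall, on top of the jar's wire bail (only this jar has a bail). 150 mm above the jar's underside; the jar stands on the bench at the start. Axes: z up, x and y along the block's sides; the bail lies in the y-z plane.
- jar: The closed jar of ballast shot, glass, 56 mm across, lid top 62 mm up; origin at the centre of its underside, axes as the grip. Bail of 6 mm steel wire: uprights at y = +-29 mm up to z = 92 mm, then a gable rising to a peak at z = 118 mm (wire centre), on which the grip stands. The window between lid and gable is open along x. Mass unknown, 0.14 to 0.7 kg.
- jar_eye (a point): The underside of the peak of the jar's bail, where the hook must bear: 35.5 mm below the centre of the wooden grip; same axes.
- hook_seat (a point): Point on top of the hook's arm where the bail belongs; 250 mm above the bench unloaded, dips with the hook. x runs along the arm from the free tip towards the column, z up. Arm: level steel bar 8 mm thick, straight from x = -24 to +87 mm; the free end turns up, to x = -37 mm and 8 mm above the seat. The bail goes over this tip (towards +x), then down on the arm.
- hook (a joint): How far the sprung hook has dipped, m: 0 unloaded, grows downward, stop at 0.115. Spring 70 N/m with a preload of about 0.2 N, so the jar draws it down by 16 to 95 mm; lightly damped: a small bounce dies out in 2 to 4 s.
- scale: The spring balance, fixed: grey foot plate 105 mm wide, 18 mm thick, from x = -50 to +150 mm, and a column 60 mm wide, 310 mm high, front face at x = +105 mm, that carries the hook. Origin on the bench right below the hook's seat; x points from the seat to the column.
- button_top (a point): Centre of the top of the readout box's round push button, 28 mm across, pressed straight down. The box is grey, 100 x 90 mm and 35 mm high, fixed to the bench; the button is on top of it, on the half nearer the robot.
- button (a joint): How far the button is pressed, m: 0 up, 0.006 fully down (about 4 N), springs back.

How it is judged:
On the way, in this order (a step that is already met when the one before it is completed fails the run):
1. the jar hangs by its bail on the hook, let go, and the hook has been at rest for half a second (value of joint hook above 0.012 m and distance between jar_eye and hook_seat below 0.016 m and contact force between jar and scale above 0.8 N and contact force between each of the arm, the fingers and jar below 0.05 N and velocity of joint hook between -0.012 and 0.012 m/s), for 0.5 s.
2. the button is pressed down while the jar hangs still (value of joint hook above 0.012 m and distance between jar_eye and hook_seat below 0.016 m and contact force between jar and scale above 0.8 N and contact force between each of the arm, the fingers and jar below 0.05 N and value of joint button above 0.004 m), for 0.05 s.
At the end, for the whole second after the job is handed in: The jar hangs upright (within 0.25 rad) by the peak of its bail on the hook (bail's peak within 16 mm of the hook's seat), touched by nothing else, the hook dipped by more than 12 mm and at rest (under 12 mm/s), the jar slower than 60 mm/s, the button up again (within 2 mm) (all of step 1 and value of joint button below 0.002 m and linear speed of jar below 0.06 m/s and angle between jar_grip's own z axis and vertical below 0.25 rad).
It fails at once if the hook moves faster than 0.09 m/s (load dropped onto it, let go before the hook carries it, or snatched) (velocity of joint hook above 0.09 m/s or velocity of joint hook below -0.09 m/s).
It fails at once if the hook is pulled down to its stop (dipped more than 111 mm) (value of joint hook above 0.111 m).
It fails at once if the jar or the robot presses on the balance with more than 12 N (contact force between any of jar, the fingers, the arm and scale above 12 N).
It fails at once if the button is pressed while the jar is not hanging free or the hook is still moving (over 15 mm/s) (value of joint button above 0.003 m and (value of joint hook below 0.012 m or velocity of joint hook above 0.015 m/s or velocity of joint hook below -0.015 m/s or contact force between the fingers and jar above 0.3 N)).
It fails at once if another thing on the bench is moved by more than 30 mm (distance of any of plain_jar, thinner, pot, tape, sandblock, brush, squat from where it was at the start of the episode above 0.03 m).
It also fails if it takes over 72 s, if anything falls off the work surface, if the arm or the gripper's body presses on something with over 40 N, if the wrist force passes 120 N, or if a joint passes its speed limit or range.

### The arm

A 7-joint arm with a two-finger parallel gripper is mounted at the origin on the work surface. World frame = base frame: x ahead of the robot, y to its left, z up, the work surface at z = 0. Lengths are in m, angles in rad, forces in N, time in s.
With the tool pointing down it reaches from about 0.35 to 0.775 m from the base axis. Payload 3.1 kg.
Tool frame: the origin (TCP) lies midway between the tips of the shut fingers; the grasp point (between the pads) lies 19 mm behind it (manip.grasp_offset is the distance from the TCP to the grasp point, in m); z points along the fingers, x is the direction in which the jaws open and shut, and the axes are right-handed (so a half turn about z gives the same grasp; the last joint's range is limited). The gripper opens to 85 mm and grips with 20 to 120 N. Pads are 22 mm wide; open, the fingers measure 114 mm over their backs; the gripper's body (76 mm by 85 mm) begins 54 mm behind the grasp point. The pads swing forward as they close: fully open they stand 13 mm farther back than shut.
Start: joints at [1.17, 0.311, 0.014, 1.512, -0.004, 1.319, -0.027], TCP at [0.193, -0.515, 0.231] pointing down, gripper open.
Joint ranges: [-2.7, 2.7], [-0.3, 1.91], [-1.27, 1.3], [0.12, 2.57], [-1.44, 4.58], [0.2, 2.03], [-3.05, 3.05]. Speed limits (rad/s): [2.79, 2.79, 3.14, 3.14, 3.14, 3.14, 3.14].

### API

Orientations are given as a unit quaternion [x, y, z, w].
In Python, from station import manip gives the robot as it stands. The module is installed in compiled form; this text tells all that it offers. Calls block until the motion is done:
- manip.goto(position, orientation): joint-space move of the TCP to a pose.
- manip.line_to(position, v=0.15, attitude=None): straight line of the TCP; attitude=None keeps the orientation; v is the mean speed in m/s.
- manip.goto_joints(angles): joint-space move.
- manip.gripper_open() and manip.close(strength=None): open the fingers fully, or close them until they stop; strength is the grip in N (None keeps the last).
- manip.hold(seconds).
- manip.ik(position, orientation): joint angles nearest the present ones, or None.
- manip.sense(): the state.
- manip.read_camera(name): name is "side" or "top" or "wrist"; returns a dict with "image" (480x640x3 uint8, red, green, blue), "depth" (480x640 float32, m along the optical axis (not along the pixel's ray), 0 where there is no reading), "vfov" (degrees; the focal length in pixels is half the picture's height over the tangent of half this angle, whatever the lens; pixels are square), "cx", "cy" (the principal point, pixels), "xyz" and "orientation" of the camera in the world; the wrist camera has in their place "hand_eye" (4x4, takes a point from camera to tool coordinates, whose origin is the TCP and whose axes are the tool frame's). Camera axes: x right, y up, looking along -z (the intrinsics and any distortion apply to the point x, -y, -z); pixel columns grow to the right and rows downward; lengths in m; the calibration is good to about 2 mm. A picture is of the moment at which its call begins: read the wrist's pose just before it.
A pose or a line that the arm cannot do raises manip.Unreachable and nothing moves.
- manip.finish_job(): hands the job in, once; it reports no verdict.
The state is a dict: "clock": time; "joint_pos": joint angles; "joint_vel": joint speeds; "tau": joint torques, N m; "eef_pos": TCP position; "orientation": TCP orientation; "force": force on the tool from outside, world axes, zero at the start; "ft_torque": the same for the moment, N m; "opening": finger opening in m.
Only numpy, scipy, OpenCV 4.12 (cv2) and the standard library are available. Lean on these libraries where they do the work, as an engineer would, in place of code of your own. Each camera call takes 0.05 s, during which the arm holds its last target. There are 200 camera calls.

## Working session

There is one attempt and no reset: what is moved stays moved. The work goes in short steps, each a Python script; the robot and the scene stay as the last script left them, time stands still between calls to the robot, and variables do not carry over. Pictures are saved under pics/ and viewed, about 8 in all and at most 12, crops included, and the job is handed in when it is done.

```bash
mkdir -p pics
cat > h.py <<'E'
import numpy as np, cv2
from station import manip
from scipy.spatial.transform import Rotation as R
def cam(name):
    s=manip.sense(); d=manip.read_camera(name)
    f=240/np.tan(np.radians(d['vfov'])/2)
    if 'hand_eye' in d:
        T=np.eye(4);T[:3,:3]=R.from_quat(s['orientation']).as_matrix();T[:3,3]=s['eef_pos'];T=T@d['hand_eye']
    else:
        T=np.eye(4);T[:3,:3]=R.from_quat(d['orientation']).as_matrix();T[:3,3]=d['xyz']
    d['f']=f;d['T']=T
    return d
def cloud(d):
    v,u=np.mgrid[:480,:640];z=d['depth']
    P=np.stack([(u-d['cx'])/d['f']*z,-(v-d['cy'])/d['f']*z,-z],-1)
    return P@d['T'][:3,:3].T+d['T'][:3,3]
def save(d,n): cv2.imwrite(f'pics/{n}.png',d['image'][:,:,::-1])
E
python3 - <<'E'
from h import *
for n in('top','side'):
    d=cam(n);save(d,n+'0');print({k:v for k,v in d.items() if k not in('image','depth')})
    np.savez(n+'0.npz',P=cloud(d),im=d['image'],z=d['depth'],T=d['T'],f=d['f'])
print(manip.sense())
E
```

```text
{'vfov': 52.09672967315653, 'cx': 312.7522162708353, 'cy': 243.678725624878, 'xyz': array([ 0.31711966, -0.03957656,  1.04246347]), 'orientation': array([ 0.07716974, -0.06384714, -0.65624913,  0.74786727]), 'f': np.float64(491.02051547359974), 'T': array([[ 0.13052124,  0.97172036, -0.19678351,  0.31711966],
       [-0.99142863,  0.12676381, -0.03162618, -0.03957656],
       [-0.00578678,  0.1992247 ,  0.97993675,  1.04246347],
       [ 0.        ,  0.        ,  0.        ,  1.        ]])}
{'vfov': 51.332696560803974, 'cx': 324.35445919429037, 'cy': 236.1435101858241, 'xyz': array([-0.00855551,  0.54614678,  1.01734485]), 'orientation': array([-0.12710307,  0.34284253,  0.86523087, -0.34304423]), 'f': np.float64(499.4336287760867), 'T': array([[-0.73233093,  0.50647224, -0.45516731, -0.00855551],
       [-0.6807776 , -0.52955931,  0.50607193,  0.54614678],
       [ 0.0152733 ,  0.68047983,  0.73260762,  1.01734485],
       [ 0.        ,  0.        ,  0.        ,  1.        ]])}
{'clock': 0.1, 'joint_pos': array([ 1.1702939 ,  0.31163787,  0.01397595,  1.51291576, -0.00439049,
        1.31920027, -0.02717439]), 'joint_vel': array([-0.00139549, -0.00178967, -0.00081069, -0.00554418, -0.0001968 ,
       -0.00095887, -0.00204781]), 'tau': array([ 1.67155163e-04, -3.80855763e+01,  1.46287219e-01, -2.31242698e+01,
        1.23797182e-02,  8.15708569e-03,  8.07065646e-06]), 'eef_pos': array([ 0.19291951, -0.51434806,  0.23032626]), 'orientation': array([ 8.21968553e-01, -5.69531881e-01, -9.01341245e-04, -5.67897350e-04]), 'force': array([-0.34246269, -0.28874754, -0.26599375]), 'ft_torque': array([ 0.00344943, -0.03572953, -0.03761582]), 'opening': 0.08543459244193366}
```

View pics/top0.png

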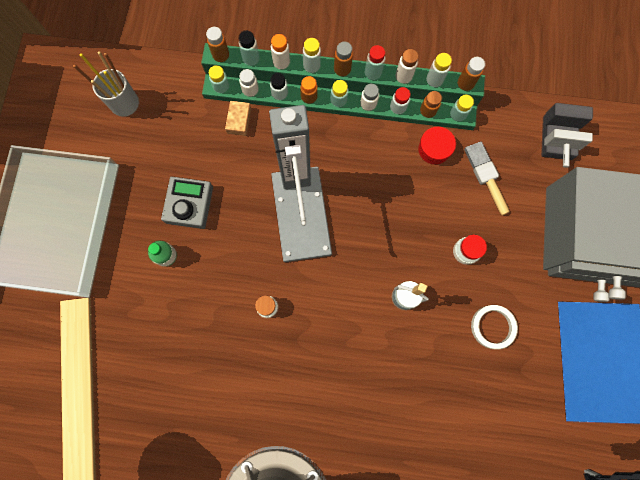

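View pics/side0.png

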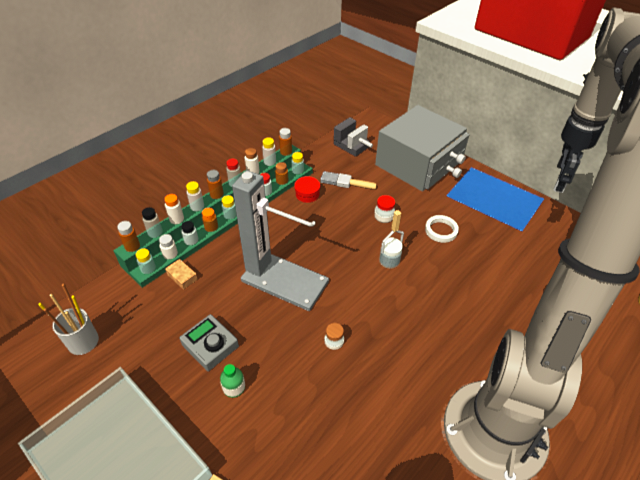

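Top view: the bailed jar is at about (410,295) with its grip at (421,288). The hook arm runs from (292,150) to a tip near (303,222), and the readout button is at (182,210). The red-lidded plain jar at (470,250) stands near the jar. Next I'll measure these.

Run:
```python
from h import *
for n,boxes in {'top':dict(grip=(405,425,275,300),jar=(388,432,278,312),arm=(280,315,140,232),foot=(268,335,165,265),box=(160,215,175,230)),
 'side':dict(grip=(388,405,205,238),jar=(375,410,205,270),arm=(255,320,190,232),foot=(235,330,250,310),box=(178,240,315,370))}.items():
    D=np.load(n+'0.npz');P=D['P'];im=D['im'];hsv=cv2.cvtColor(im,cv2.COLOR_RGB2HSV).astype(int)
    print(n,'valid depth',(D['z']>0).mean())
    def stat(nm,m):
        Q=P[m]
        if len(Q): print(nm,len(Q),'med',np.median(Q,0).round(4),'min',Q.min(0).round(4),'max',Q.max(0).round(4))
    def box(k):
        a,b,c,d=boxes[k];m=np.zeros((480,640),bool);m[c:d,a:b]=1;return m&(D['z']>0)
    yel=(hsv[...,0]>14)&(hsv[...,0]<30)&(hsv[...,1]>80)&(hsv[...,2]>140)
    g=box('grip')&(P[...,2]>.1);stat('grip z>.1',g&yel);stat('griptop',g&(P[...,2]>.174)); stat('grip z .125-.17',g&(P[...,2]>.13)&(P[...,2]<.17))
    j=box('jar');stat('lid',j&(abs(P[...,2]-.062)<.004));stat('bail',j&(P[...,2]>.08)&(P[...,2]<.118))
    a=box('arm')&(P[...,2]>.235)&(P[...,2]<.265)
    stat('arm',a);Q=P[a];Q=Q[np.argsort(Q[:,0])];print(Q[:6].round(4))
    w=a&(hsv[...,1]<60)&(hsv[...,2]>150);stat('armwhite',w)
    Q=P[w]
    if len(Q)>5:
        c=Q[:,:2].mean(0);u,s,v=np.linalg.svd(Q[:,:2]-c,full_matrices=False);v=v[0]*np.sign(v[0][0]);t=(Q[:,:2]-c)@v;print('axis',v,np.degrees(np.arctan2(v[1],v[0])),'c',c,t.min(),t.max(),'tip',c+t.min()*v)
    f=box('foot')&(abs(P[...,2]-.018)<.004)
    stat('foot',f);Q=P[f][:,:2].astype(np.float32)
    if len(Q)>50: print(cv2.minAreaRect(Q), cv2.boxPoints(cv2.minAreaRect(Q)).round(3).tolist())
    b=box('box');stat('boxtop',b&(abs(P[...,2]-.035)<.003))
    bb=b&(P[...,2]>.039);stat('button',bb);print(np.percentile(P[bb][:,2],[5,50,95]))
    f=b&(abs(P[...,2]-.035)<.003);print(cv2.minAreaRect(P[f][:,:2].astype(np.float32)))
```

```text
top valid depth 0.99609375
grip z>.1 103 med [ 0.4355 -0.2084  0.1771] min [ 0.43   -0.2169  0.1272] max [ 0.4451 -0.2037  0.1821]
griptop 60 med [ 0.4374 -0.2109  0.1798] min [ 0.43   -0.2169  0.1745] max [ 0.4451 -0.2042  0.1821]
grip z .125-.17 51 med [ 0.4333 -0.2071  0.1503] min [ 0.4303 -0.2168  0.1314] max [ 0.4462 -0.2037  0.1687]
lid 396 med [ 0.433  -0.2091  0.0622] min [ 0.4129 -0.2382  0.0584] max [ 0.4636 -0.1812  0.066 ]
bail 78 med [ 0.4407 -0.202   0.1027] min [ 0.4267 -0.2415  0.0853] max [ 0.4484 -0.1819  0.1152]
arm 647 med [0.6217 0.0303 0.2502] min [0.5056 0.0029 0.2351] max [0.6508 0.0635 0.265 ]
[[0.5056 0.0077 0.2557]
 [0.5058 0.0061 0.256 ]
 [0.5059 0.0044 0.2563]
 [0.5064 0.0077 0.2595]
 [0.5068 0.0029 0.2535]
 [0.507  0.0095 0.2563]]
armwhite 441 med [0.5911 0.0292 0.25  ] min [0.5056 0.003  0.2379] max [0.6449 0.0545 0.2646]
axis [0.96293306 0.26974049] 15.648824815231853 c [0.58514161 0.02794833] -0.08263400871516784 0.05829048435396658 tip [0.50557059 0.0056586 ]
foot 3463 med [0.5698 0.0209 0.0178] min [ 0.4797 -0.0475  0.014 ] max [0.6961 0.1052 0.022 
[... 1623 characters left out ...]
oot 2136 med [0.5702 0.0308 0.0179] min [ 0.4774 -0.0444  0.014 ] max [0.675  0.1069 0.0219]
((0.5876855254173279, 0.03085900843143463), (0.20076622068881989, 0.108147032558918), 16.30743980407715) [[0.47600001096725464, 0.054999999701976776], [0.5070000290870667, -0.04899999871850014], [0.6990000009536743, 0.007000000216066837], [0.6690000295639038, 0.11100000143051147]]
boxtop 1050 med [0.5828 0.2852 0.0352] min [0.5268 0.2328 0.032 ] max [0.6277 0.3233 0.038 ]
button 409 med [0.5497 0.2832 0.0485] min [0.4528 0.2373 0.039 ] max [0.6201 0.3142 0.0882]
[0.03933907 0.04848976 0.08506974]
((0.5774378180503845, 0.27816352248191833), (0.0902848094701767, 0.10057023912668228), 89.36078643798828)
```

Run:
```python
from h import *
for n,bx,bb in (('top',(388,432,275,312),(160,215,175,230)),('side',(375,410,205,270),(178,240,315,370))):
    D=np.load(n+'0.npz');P=D['P'];im=D['im'].astype(int)
    def box(b):
        m=np.zeros((480,640),bool);m[b[2]:b[3],b[0]:b[1]]=1;return m
    j=box(bx)
    Q=P[j&(P[...,2]>.072)&(P[...,2]<.113)][:,:2];c=np.median(Q,0);vx,vy,x0,y0=cv2.fitLine(Q.astype(np.float32),cv2.DIST_HUBER,0,.01,.01).ravel()
    print(n,'bail dir',np.degrees(np.arctan2(vy,vx)),x0,y0,len(Q))
    Q=P[j&(P[...,2]>.126)&(P[...,2]<.184)][:,:2].astype(np.float32);print('grip rect',cv2.minAreaRect(Q))
    Q=P[j&(P[...,2]>.176)][:,:2].astype(np.float32);print('grip top rect',cv2.minAreaRect(Q))
    L=P[j&(abs(P[...,2]-.062)<.003)&(np.hypot(P[...,0]-.4375,P[...,1]+.21)<.035)][:,:2].astype(np.float32);print('lid circ',cv2.minEnclosingCircle(L))
    b=box(bb)&(im.max(-1)<70)&(P[...,2]>.03);Q=P[b]
    print('black z pct',np.percentile(Q[:,2],[1,10,25,50,75,90,99]).round(4))
    zt=np.median(Q[Q[:,2]>np.percentile(Q[:,2],60)][:,2]);T=Q[abs(Q[:,2]-zt)<.002];print(zt,len(T),cv2.minEnclosingCircle(T[:,:2].astype(np.float32)),np.median(T,0))
# ik check: yaw options
from math import *
for nm,p in dict(jar=(.4375,-.21,.135),pre=(.434,-.0146,.295),seat=(.54,.016,.295),low=(.54,.016,.17),btn=(.555,.274,.06)).items():
    for yaw in (16,106,-74,-164,-90+20,-70,110):
        q=(R.from_euler('z',yaw,degrees=True)*R.from_euler('x',180,degrees=True)).as_quat()
        a=manip.ik(p,q);print(nm,yaw,None if a is None else np.round(a,2))
```

```text
top bail dir 71.81443 0.4388292 -0.20782092 82
grip rect ((0.43794628977775574, -0.21185609698295593), (0.014058561995625496, 0.014150196686387062), 71.44908905029297)
grip top rect ((0.3766108751296997, -0.13159993290901184), (0.016985662281513214, 0.2184983193874359), 37.326961517333984)
lid circ ((0.43621140718460083, -0.2096935510635376), 0.030144263058900833)
black z pct [0.0311 0.0341 0.0355 0.0388 0.0465 0.0483 0.0517]
0.04693584339108575 111 ((0.5557816028594971, 0.27514809370040894), 0.02097618207335472) [0.55067236 0.26911636 0.04676138]
side bail dir 72.78473 0.43815783 -0.206332 71
grip rect ((0.43780335783958435, -0.20983538031578064), (0.016704410314559937, 0.01599545031785965), 70.14041900634766)
grip top rect ((0.2207733541727066, 0.16534891724586487), (0.014482668600976467, 0.8889234662055969), 30.124313354492188)
lid circ ((0.43760108947753906, -0.21147841215133667), 0.03186147287487984)
black z pct [0.0313 0.0346 0.0366 0.0427 0.047  0.0488 0.0562]
0.04759372910592019 87 ((0.5546724200248718, 0.27770906686782837), 0.02196640893816948) [0.54711354 0.28413768 0.04750
[... 1131 characters left out ...]
1.61  0.3   1.22 -0.04]
low 106 [ 0.53  0.45 -0.82  1.61  0.34  1.23  1.5 ]
low -74 [ 0.39  0.4  -0.6   1.62  0.23  1.2  -1.55]
low -164 [-0.84  0.53  1.13  1.66 -0.5   1.27 -2.47]
low -70 [ 0.39  0.4  -0.61  1.62  0.24  1.2  -1.49]
low -70 [ 0.39  0.4  -0.61  1.62  0.24  1.2  -1.49]
low 110 [ 0.54  0.46 -0.83  1.61  0.35  1.23  1.56]
btn 16 [ 0.15  0.87 -1.09  1.51  0.79  1.25 -0.77]
btn 106 [ 0.15  0.87 -1.09  1.51  0.79  1.26  0.8 ]
btn -74 [-0.02  0.71 -0.74  1.51  0.51  1.12 -2.15]
btn -164 [ 0.15  0.86 -1.08  1.51  0.78  1.25  2.38]
btn -70 [-0.01  0.72 -0.76  1.51  0.52  1.12 -2.09]
btn -70 [-0.01  0.72 -0.76  1.51  0.52  1.12 -2.09]
btn 110 [ 0.15  0.87 -1.09  1.51  0.79  1.26  0.87]
```

Run:
```python
import cv2,numpy as np
a=cv2.imread('pics/top0.png')[265:325,375:455];b=cv2.imread('pics/top0.png')[165:240,150:230]
c=cv2.imread('pics/side0.png')[200:275,360:430]
cv2.imwrite('pics/crop.png',np.hstack([cv2.resize(x,(260,260),interpolation=cv2.INTER_CUBIC) for x in (a,b,c)]))
```

```text
(no output)
```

View pics/crop.png

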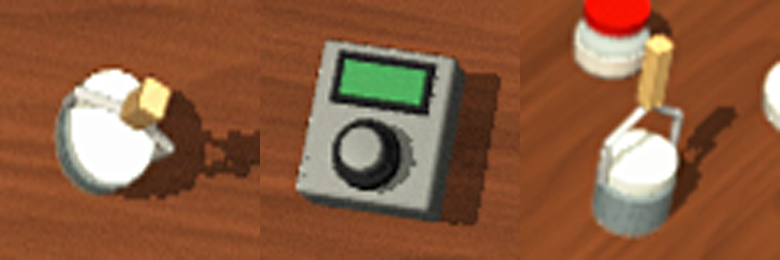

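Bail direction is about 72° and the arm axis 16°. The seat is near (0.540, 0.016) and the button near (0.555, 0.275, 0.048). The sizes and heights agree with the given ones. Grasping now, with jaws along the bail plane.

```bash
cat >> h.py <<'E'
def Q(yaw): return (R.from_euler('z',yaw,degrees=True)*R.from_euler('x',180,degrees=True)).as_quat()
def force(T=0.5,n=10):
    F=[]
    for _ in range(n): manip.hold(T/n);F.append(manip.sense()['force'])
    return np.mean(F,0),np.std(F,0)
E
python3 - <<'E'
from h import *
q=Q(-108.3)
manip.goto([.438,-.2105,.24],q);print('bias',force())
manip.line_to([.438,-.2105,.135],.15);manip.close(60);s=manip.sense();print(s['opening'],s['eef_pos'],s['clock'])
print('closed',force(.3))
manip.line_to([.438,-.2105,.16],.06);print('lift',force(.5))
manip.line_to([.438,-.2105,.2955],.15);manip.hold(.2);print('up',force(.4))
s=manip.sense();print(s['opening'],s['eef_pos'],s['clock'])
d=cam('side');save(d,'side1');np.savez('side1.npz',P=cloud(d))
E
```

```text
bias (array([-0.07907029, -0.19312122,  0.09811651]), array([0.44364003, 0.58882299, 0.42456568]))
0.013125949173822324 [ 0.43799753 -0.21093202  0.13519276] 3.55
closed (array([-0.40671944, -1.35207684,  1.67109507]), array([0.44647379, 0.43165938, 0.65171691]))
lift (array([ 0.05992356,  0.07975866, -2.82612674]), array([0.60066455, 0.4327329 , 0.41229979]))
up (array([-0.24717623,  0.20055057, -2.47083134]), array([0.44618275, 0.2694972 , 0.34226669]))
0.013341663159822766 [ 0.43800199 -0.21051911  0.29549885] 6.6167
```

View pics/side1.png

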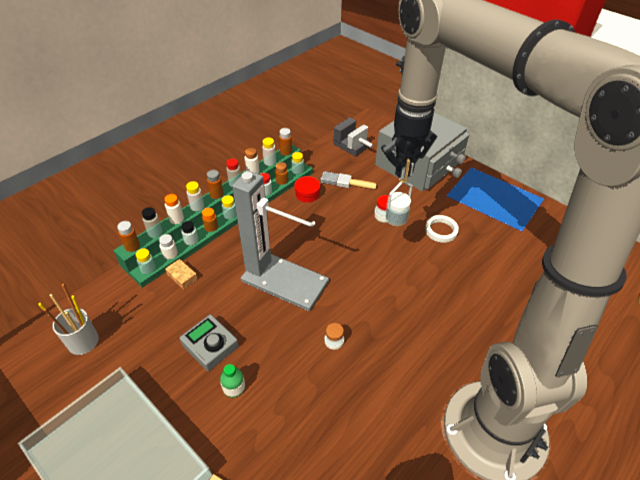

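The jar is gripped and clear of the bench, weighing about 2.6 N. Now I'll turn it 34°, weigh it with longer averaging, and thread the bail over the tip.

Run:
```python
from h import *
a=np.array([np.cos(np.radians(16)),np.sin(np.radians(16))]);seat=np.array([.540,.016])
p=seat-.115*a
manip.line_to([*p,.2955],.12,attitude=Q(-74));manip.hold(.3)
print('weigh',force(2.0,60))
manip.line_to([*(seat-.005*a),.2955],.05);manip.hold(.2)
print('in',force(.6,20));s=manip.sense();print(s['opening'],s['eef_pos'],s['clock'])
for n in('side','top'):
    d=cam(n);save(d,n+'2');np.savez(n+'2.npz',P=cloud(d))
x=cv2.imread('pics/side2.png')[130:310,200:380];y=cv2.imread('pics/top2.png')[90:270,220:400]
cv2.imwrite('pics/c2.png',np.hstack([cv2.resize(i,(400,400),interpolation=cv2.INTER_CUBIC) for i in(x,y)]))
```

```text
weigh (array([ 0.02126583,  0.10997636, -2.55076454]), array([0.3867351 , 0.55587767, 0.49685609]))
in (array([ 0.05781245, -0.0529098 , -2.55527513]), array([0.45696904, 0.51334235, 0.48077923]))
0.013318346775145259 [0.53519465 0.01464066 0.29548897] 13.9583
```

View pics/c2.png

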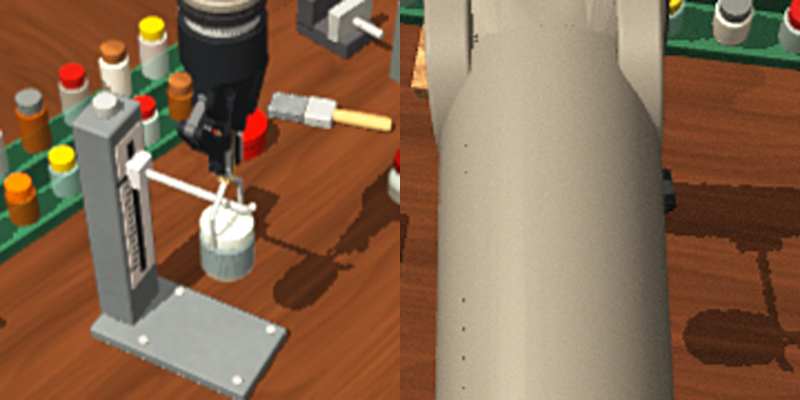

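The side crop shows the arm passing through the bail window, with the upturned tip in front of the jar. Now lowering slowly.

Run:
```python
from h import *
manip.line_to([.540,.016,.275],.03)
Z=[];F=[]
for z in (.262,.252,.244):
    manip.line_to([.540,.016,z],.015);manip.hold(.3);f,sd=force(1.0,40);print(z,f,manip.sense()['eef_pos'][2]);Z.append(z);F.append(f[2])
c=np.polyfit(Z,F,1);print('slope',c,'zero at',-c[1]/c[0],manip.sense()['clock'])
d=cam('side');save(d,'side3');P=cloud(d)
m=np.zeros((480,640),bool);m[180:270,240:330]=1
np.savez('side3.npz',P=P)
x=d['image'][130:310,200:380,::-1];cv2.imwrite('pics/c3.png',cv2.resize(x,(500,500),interpolation=cv2.INTER_CUBIC))
```

```text
0.262 [ 0.65409976 -0.45351453 -1.63049677] 0.2620180002405477
0.252 [ 0.93521469 -0.48111518 -0.78960498] 0.2520117602972271
0.244 [ 1.08482892 -0.66448597 -0.47824529] 0.24399307259904054
slope [-64.83672554  15.41596364] zero at 0.23776591913457418 21.325
```

View pics/c3.png

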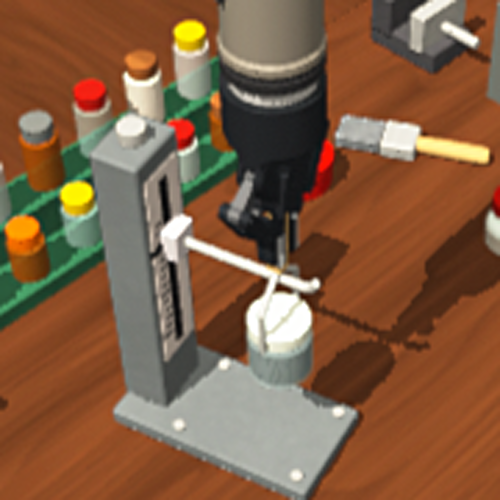

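The hook is carrying most of the weight and has dipped. A side force of about (1.1, -0.66) N says the bail is slightly off the peak or rubbing, so I'll relieve that before the last few millimetres.

Run:
```python
from h import *
a=np.array([np.cos(np.radians(16)),np.sin(np.radians(16))]);b=np.array([-a[1],a[0]])
p=np.array([.540,.016])
for dx,dy in ((0,-.002),(0,-.004),(.002,-.004)):
    manip.line_to([*(p+dx*a+dy*b),.244],.01);manip.hold(.2);f,_=force(.8,40);s=manip.sense();print(dx,dy,'x',f[:2]@a,'y',f[:2]@b,'z',f[2],s['ft_torque'].round(3),s['clock'])
```

```text
0 -0.002 x 0.0653236193418551 y 4.197260222722739 z -0.4695973353901988 [ 1.253  0.306 -0.046] 22.5917
0 -0.004 x -0.07123235008283546 y 7.216796156412451 z -0.4833294037284996 [1.72  0.552 0.023] 23.8083
0.002 -0.004 x -2.1700360794215 y 6.5477167399139855 z -0.3262906348491644 [1.462 0.935 0.033] 25.025
```

The bail seats in the V of its gable, so sideways moves load up quickly through wedging. The original position was within about 0.5 mm of centre. I'll go back, unload, and lower again at dy ≈ -0.5 mm.

Run:
```python
from h import *
a=np.array([np.cos(np.radians(16)),np.sin(np.radians(16))]);b=np.array([-a[1],a[0]])
p=np.array([.540,.016])-.0005*b+.0004*a
def rep(t=.8,n=40):
    f,_=force(t,n);s=manip.sense();print(s['eef_pos'].round(4),'x %.2f y %.2f z %.2f'%(f[:2]@a,f[:2]@b,f[2]),s['clock']);return f[2]
manip.line_to([*p,.244],.01);manip.hold(.2);rep(.5,25)
manip.line_to([*p,.274],.02);manip.hold(.3);rep()
manip.line_to([*p,.250],.02);manip.hold(.2);rep(.4,20)
manip.line_to([*p,.240],.015);manip.hold(.3);rep(1,50)
```

```text
[0.5407 0.015  0.244 ] x -0.16 y 0.97 z -0.36 26.175
[0.5405 0.0157 0.274 ] x 0.01 y 0.05 z -2.52 28.7917
[0.5406 0.0156 0.25  ] x 0.48 y -0.43 z -1.07 30.675
[0.5406 0.0156 0.24  ] x 0.87 y -0.33 z -0.03 32.625
```

Run:
```python
from h import *
a=np.array([np.cos(np.radians(16)),np.sin(np.radians(16))]);b=np.array([-a[1],a[0]])
p=np.array([.540,.016])-.0007*b+.0012*a
manip.line_to([*p,.2388],.01);manip.hold(.3);f,_=force(2,100);s=manip.sense();print(s['eef_pos'].round(4),'x %.2f y %.2f z %.2f'%(f[:2]@a,f[:2]@b,f[2]),s['clock'])
```

```text
[0.5413 0.0157 0.2388] x -2.19 y 0.34 z -0.09 34.8833
```

Run:
```python
from h import *
a=np.array([np.cos(np.radians(16)),np.sin(np.radians(16))]);b=np.array([-a[1],a[0]])
p=np.array([.540,.016])-.0006*b+.0007*a
manip.line_to([*p,.2384],.01);manip.hold(.2);f,_=force(1,60);s=manip.sense();print(s['eef_pos'].round(4),'x %.2f y %.2f z %.2f'%(f[:2]@a,f[:2]@b,f[2]),s['clock'])
if abs(f[2])<.2 and np.hypot(*f[:2])<1.2:
    manip.gripper_open();print('open',manip.sense()['opening'],force(.6,30)[0],manip.sense()['clock'])
    d=cam('side');save(d,'side4');np.savez('side4.npz',P=cloud(d));x=d['image'][130:310,200:380,::-1];cv2.imwrite('pics/c4.png',cv2.resize(x,(500,500),interpolation=cv2.INTER_CUBIC))
```

```text
[0.5411 0.0156 0.2385] x -0.07 y 0.02 z -0.02 36.3333
open 0.08507166208645586 [ 0.07094647 -0.10219753 -0.06040819] 37.525
```

View pics/c4.png

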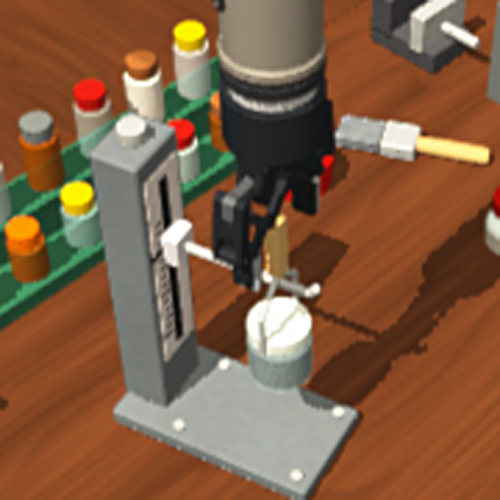

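Forces were about zero at release, and the jar hangs upright with the fingers open around the grip. Retreating straight up, then over to the button.

```bash
python3 - <<'E'
from h import *
s=manip.sense();x,y,_=s['eef_pos']
manip.line_to([x,y,.34],.08)
P0=cam('side')
manip.line_to([.50,.15,.34],.15);manip.close(40)
manip.line_to([.5552,.2755,.12],.15);manip.hold(.3)
T=np.load('top0.npz')['P'];m=np.zeros((480,640),bool);m[235:270,140:182]=1;G=T[m];G=G[G[:,2]>.02];print('thinner',G.min(0),G.max(0))
def hook(d):
    P=cloud(d);m=np.zeros((480,640),bool);m[195:270,258:300]=1
    t=P[...,:2]@np.array([.9613,.2756])-np.array([.54,.016])@np.array([.9613,.2756])
    w=m&(t>.03)&(t<.08)&(d['image'].min(-1)>150)&(P[...,2]>.12);return np.median(P[w][:,2]),w.sum()
d1=cam('side');manip.hold(.37);d2=cam('side');print('hook z',hook(P0),hook(d1),hook(d2))
dif=np.abs(d1['image'].astype(int)-d2['image']).max(-1)[170:290,240:330];print('diff px',(dif>25).sum())
save(d2,'side5');print('F',force(.5,25)[0],manip.sense()['clock'],manip.sense()['eef_pos'])
d=cam('wrist');save(d,'wrist5')
E
python3 -c "
import cv2,numpy as np
cv2.imwrite('pics/c5.png',np.hstack([cv2.resize(cv2.imread('pics/side5.png')[170:380,170:380],(390,390)),cv2.resize(cv2.imread('pics/wrist5.png'),(400,390))]))"
```

```text
thinner [ 0.31711966 -0.03957656  0.02063574] [0.4828346  0.32497454 1.04246347]
hook z (np.float64(0.21503510260490566), np.int64(63)) (np.float64(0.21795561908257322), np.int64(1)) (np.float64(nan), np.int64(0))
diff px 9
F [ 0.16928615 -0.07404116 -0.08524243] 43.95 [0.55519111 0.27551358 0.12002361]
  return _methods._mean(a, axis=axis, dtype=dtype,
  ret = ret.dtype.type(ret / rcount)
```

View pics/c5.png

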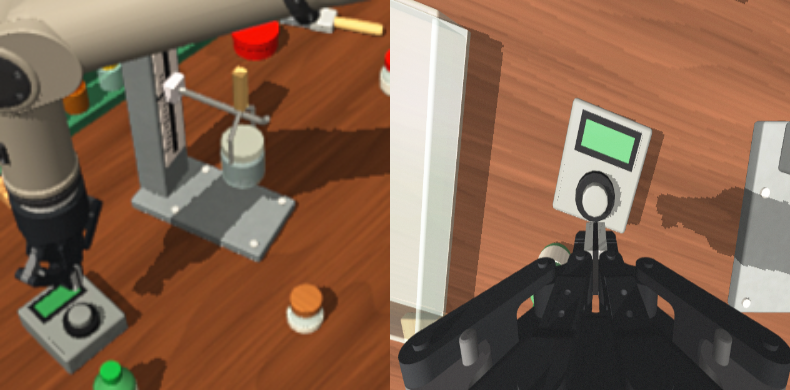

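The jar hangs still, with 9 changed pixels over 0.4 s. I'll check the button centre from the wrist view and then press.

Run:
```python
from h import *
d=cam('wrist');P=cloud(d);m=(abs(P[...,0]-.555)<.03)&(abs(P[...,1]-.275)<.03)&(P[...,2]>.040)&(P[...,2]<.06)
B=P[m];print(len(B),np.percentile(B[:,2],[5,50,95]).round(4),B.min(0).round(4),B.max(0).round(4))
zt=np.percentile(B[:,2],80);T=B[abs(B[:,2]-zt)<.0015];c,r=cv2.minEnclosingCircle(T[:,:2].astype(np.float32));print(zt,c,r,np.median(T,0))
if np.hypot(c[0]-.5552,c[1]-.2755)<.008:
    manip.line_to([*c,zt+.008],.08);z=zt+.003
    while z>zt-.0075:
        manip.line_to([*c,z],.02);manip.hold(.06);f=force(.1,10)[0][2];print(round(z-zt,4),round(f,2))
        if f>4.5: break
        z-=.0015
    manip.hold(.15);print(manip.sense()['eef_pos'])
    manip.line_to([*c,.12],.08)
print(manip.sense()['clock']);d=cam('side');save(d,'side6')
cv2.imwrite('pics/c6.png',cv2.resize(d['image'][170:380,170:380,::-1],(420,420)))
```

```text
3096 [0.0458 0.0479 0.0578] [0.536  0.2549 0.04  ] [0.5792 0.2984 0.0592]
0.05703834224721471 (0.557328999042511, 0.27667438983917236) 0.013575884513556957 [0.55768384 0.27665042 0.05704107]
0.003 0.07
0.0015 -0.11
0.0 0.78
-0.0015 2.1
-0.003 2.08
-0.0045 3.05
-0.006 3.89
[0.55749518 0.27685488 0.05119918]
48.9417
```

View pics/c6.png

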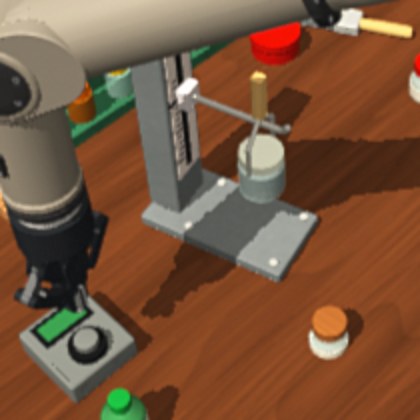

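The press reached about 3.9 N at nearly 6 mm, and the button is free again with the jar still hanging. Handing in.

```bash
python3 -c "
from h import *
manip.finish_job();print(manip.sense()['clock'])"
```

```text
the job is handed in; nothing more can be done
the job is handed in; nothing more can be done
```

The jar is hanging on the balance hook, the button has been pressed, and the job was handed in at about 49 s of the 72 s. No verdict is reported.

- **Hanging:** I gripped the wooden block with the jaws in the bail's plane and turned the jar 34°. I threaded the bail over the tip and lowered it at 15–20 mm/s. I let go only when the wrist force was about zero in every axis (0.07 N at most). The jar weighed about 2.5 N, and the hook had dipped about 33 mm, judged from the gripper height.
- **Button:** Before pressing, two side pictures 0.4 s apart showed almost no change around the jar. The press went about 6 mm down with 3.9 N. Afterwards the fingers lifted clear and the jar still hung upright.

**Checks that failed or disagreed:**
- **Side force:** A test shift of 2–4 mm while the hook was loaded raised it to about 7 N, because the bail wedges on the hook. That is below the 12 N limit. I unloaded and lowered again on centre.
- **Button height:** The first estimate of 48 mm was wrong. The wrist camera showed 57 mm, and I pressed from that.
- **Hook height:** My numeric check from the camera failed because the arm blocked the view, so stillness rests on comparing the pictures.

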